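Nest the empty plant pots on the grafting bench

ROBOT

A 6-joint arm with a two-finger parallel gripper is mounted at the origin on the work surface. World frame = base frame: x ahead of the robot, y to its left, z up, the work surface at z = 0. Lengths are in m, angles in rad, forces in N, time in s.
With the tool pointing down it reaches from about 0.425 to 0.95 m from the base axis. Payload 14.7 kg.
Tool frame: the origin (TCP) lies midway between the tips of the shut fingers; the grasp point (between the pads) lies behind it (bot.grip_depth is the z of the grasp point in the tool frame, in m); z points along the fingers, y is the line along which they close (so a half turn about z gives the same grasp; the last joint's range is limited). The gripper opens to 85 mm and grips with 20 to 120 N. Pads are 22 mm wide; open, the fingers measure 114 mm over their backs; the gripper's body (76 mm by 85 mm) begins 54 mm behind the grasp point. The pads swing forward as they close: fully open they stand 13 mm farther back than shut.
Start: joints at [-1.393, 0.48, 1.596, -0, 1.065, -0.047], TCP at [0.145, -0.634, 0.193] pointing down, gripper open.
Joint ranges: [-2.75, 2.75], [-0.82, 2.05], [0.23, 2.67], [-1.56, 4.7], [0.09, 2.69], [-2.92, 2.92]. Speed limits (rad/s): [1.89, 1.89, 2.39, 3.01, 3.01, 3.01].

INTERFACE

Orientations are given as a 3x3 rotation matrix whose columns are the frame's x, y, z axes.
In Python, from bench import bot, capture, camera_info, job gives the robot as it stands.
- The arm moves only by the tool apply_moves, never from a script. Its argument "moves" is text: rows parted by semicolons, each of 5 numbers parted by spaces: the shift along the tool's x, y, z in cm, then the turn about the tool's z in rad, then the closure, from -1 (fully open) to 1 (shut). In form: x y z roll hand; .... A call has 1 to 10 rows; each row shifts and turns the commanded pose from where the row before left it, along the tool's axes as they then stand; what a row does not reach is not made up. A row lasts 1/8 s, in which the tool goes at most 62.5 mm and 10.7 degrees, less where a joint would pass 70% of its speed; a pose out of reach is approached as far as the arm can. A call is refused whole if a number of a shift passes 6.25 or a number of a turn 0.188, either way. A call with a gripper value outside its range is refused whole. The fingers move at their own pace and stop on an object; "grip_force" is the grip in N (left out, the last holds). Time passes only in rows, so rows that do not move let the fingers close. It gives the time, the measured TCP pose, the force, the opening and the grip force at its end, in the units of the state.
- bot.read_state(): the state, without advancing time (a new reading comes with each control period).
- capture(name): name is "side" or "top" or "wrist"; returns the picture (400x640x3 uint8, red, green, blue); there is no depth.
- camera_info(name): a dict with "fx", "fy", "cx", "cy" (pixels), "view" (4x4, takes a point from world to camera coordinates); the wrist camera has in their place "T_tool_cam" (4x4, takes a point from camera to tool coordinates, whose origin is the TCP and whose axes are the flange's). Camera axes: x right, y up, looking along -z (the intrinsics and any distortion apply to the point x, -y, -z); pixel columns grow to the right and rows downward; lengths in m; the calibration is good to about 2 mm. A picture is of the moment at which its call begins: read the wrist's pose just before it. camera_info takes no time and is no camera call.
- job.sign_off(): hands the job in; it is judged then, once.
The state is a dict: "t": time; "qpos": joint angles; "joint_velocities": joint speeds; "tau": joint torques, N m; "position": TCP position; "tool_rot": TCP orientation; "wrist_force": force on the tool from outside, world axes, zero at the start; "ft_torque": the same for the moment, N m; "width": finger opening in m; "grasp_force": force on a finger pad.
Only numpy, scipy, OpenCV 4.12 (cv2) and the standard library are available. Lean on these libraries where they do the work, as an engineer would, in place of code of your own. Each camera call takes 0.05 s, during which the arm holds its last target. There are 200 camera calls.

TASK

Clear the bench by nesting the three empty plant pots, from the largest inward, one pot at a time: first set the medium pot inside the large one, then the small pot inside the medium one, so that each stands upright on the floor of the pot around it and all are let go. Leave the pot with the seedling in it alone.

Things in the scene. Friction and masses are not known exactly. Their poses are not given: they have to be found in the camera images.
- large_mid (a point): large empty plant pot, stout terracotta-brown plastic, round and open at the top, 96 mm across and 70 mm tall, 120 g. Straight collar 96 mm across over the top 18 mm, tapering below to a base 68 mm across; wall 3.5 mm (mouth 89 mm inside), floor 4 mm thick. Loose, stands upright on the bench; it need not be moved. The point is on its axis half-way up (35 mm over its underside), z along its axis, up.
- medium_mid (a point): medium empty plant pot, same make, 66 mm across and 76 mm tall, 60 g. Straight collar 66 mm across over the top 18 mm (the place to grip, across the outside, from above), tapering below to a base 46 mm across; wall 3.5 mm (mouth 59 mm inside), floor 4 mm thick. Loose, upright. The point is on its axis half-way up (38 mm over its underside), z along its axis, up. Standing in the large pot its rim is 10 mm above the large pot's rim; a drop of some 25 mm does it no harm.
- small_mid (a point): small empty plant pot, same make, narrow, 46 mm across and 80 mm tall, 35 g. Straight collar 46 mm across over the top 18 mm (the place to grip, from above), tapering below to a base 32 mm across; wall 3.5 mm, floor 4 mm thick. Loose, upright. The point is on its axis half-way up (40 mm over its underside), z along its axis, up. Standing in the medium pot its rim is 8 mm above the medium pot's rim; a drop of some 25 mm does it no harm.
- planted_mid (a point): planted pot, to be left alone: outside just like the medium pot (66 mm across, 76 mm tall) but filled with soil, with a green seedling standing up to 120 mm above the bench, 220 g, loose. The point is on its axis half-way up the pot (38 mm over its underside), z up. The four pots change places from start to start, centres at least 130 mm apart; the other loose things among them are at most 50 mm tall.

How it is judged:
On the way, in this order (a step that is already met when the one before it is completed fails the run):
1. the medium pot stands inside the large pot (horizontal distance between medium_mid and large_mid below 0.018 m and z of medium_mid in the frame of large_mid below 0.013 m and angle between medium_mid's own z axis and vertical below 0.2 rad), for 0.2 s.
2. the small pot stands inside the medium pot (horizontal distance between small_mid and medium_mid below 0.015 m and z of small_mid in the frame of medium_mid below 0.012 m and angle between small_mid's own z axis and vertical below 0.2 rad), for 0.2 s.
At the end, for the whole second after the job is handed in: Large pot upright on the bench (8 deg). Medium pot upright (11 deg) on its floor: centres within 18 mm sideways, its mid-point under 13 mm above the large one's (home: 7). Small pot likewise in the medium: within 15 mm, mid-point under 12 mm above the medium one's (home: 6) (all of step 1 and all of step 2 and angle between large_mid's own z axis and vertical below 0.15 rad and height (world z) of large_mid below 0.045 m); the robot touches nothing.
It fails at once if the planted pot is moved more than 40 mm or tipped over (distance of planted_mid from where it was at the start of the episode above 0.04 m or angle between planted_mid's own z axis and vertical above 0.4 rad).
It also fails if it takes over 64 s, if anything falls off the work surface, if the arm or the gripper's body presses on something with over 40 N, if the wrist force passes 120 N, or if a joint passes its speed limit or range.

## Working session

There is one attempt and no reset: what is moved stays moved. The work goes in short steps, Python scripts to look and compute and a tool call to move; the robot and the scene stay as the last step left them, time stands still between calls to the robot, and variables do not carry over. Pictures are saved under pics/ and viewed, at most 10 in all, crops included, and the job is handed in when it is done.

Besides the shell and the picture viewer there is one more tool, called after "Emit:" in YAML: its name, and indented under it one key for each argument. apply_moves: Moves the arm, as the interface text tells. Its arguments: {"type":"object","properties":{"moves":{"type":"string"},"grip_force":{"type":"number"}},"required":["moves"]}

```bash
mkdir -p pics
python3 - <<'E'
from bench import bot,capture,camera_info
import cv2,numpy as np
s=bot.read_state();print(s['t'],s['position'],s['tool_rot'],s['width'],bot.grip_depth)
for n in('top','side'):
    im=capture(n);cv2.imwrite(f'pics/{n}0.png',im[:,:,::-1]);print(n,camera_info(n))
print(camera_info('wrist'))
E
```

```text
0.0 [ 0.144837   -0.63320165  0.19266617] [[ 9.74827791e-01  2.22959031e-01 -2.21488931e-04]
 [ 2.22959137e-01 -9.74827089e-01  1.17028061e-03]
 [ 4.50112211e-05 -1.19020504e-03 -9.99999291e-01]] 0.08503573896885569 -0.0187
top {'fx': 496.87940279744953, 'fy': 496.87940279744953, 'cx': 322.6282172989689, 'cy': 196.14102405035308, 'view': array([[ 0.0014566 , -0.99982735,  0.01852441, -0.00824521],
       [ 0.98625337,  0.00449719,  0.16517887, -0.55392836],
       [-0.16523366,  0.01802917,  0.98608964, -0.97709348],
       [ 0.        ,  0.        ,  0.        ,  1.        ]])}
side {'fx': 453.0510635018691, 'fy': 453.0510635018691, 'cx': 312.60474849146516, 'cy': 195.56994288230953, 'view': array([[ 0.96730844, -0.25260496,  0.02247464, -0.51725312],
       [ 0.11914814,  0.53090609,  0.83901278, -0.14084501],
       [-0.22387072, -0.80890633,  0.54364735, -0.760579  ],
       [ 0.        ,  0.        ,  0.        ,  1.        ]])}
{'fx': 323.5010779018463, 'fy': 323.5010779018463, 'cx': 320.39575707270717, 'cy': 202.0183396840886, 'T_tool_cam': array([[-1.49410048e-03,  9.45175521e-01,  3.26559338e-01,
         8.47261329e-02],
       [ 9.99998476e-01,  1.70701524e-03, -3.65418479e-04,
         1.66058563e-04],
       [-9.02826369e-04,  3.26558295e-01, -9.45176632e-01,
        -1.80253555e-01],
       [ 0.00000000e+00,  0.00000000e+00,  0.00000000e+00,
         1.00000000e+00]])}
```

View pics/top0.png

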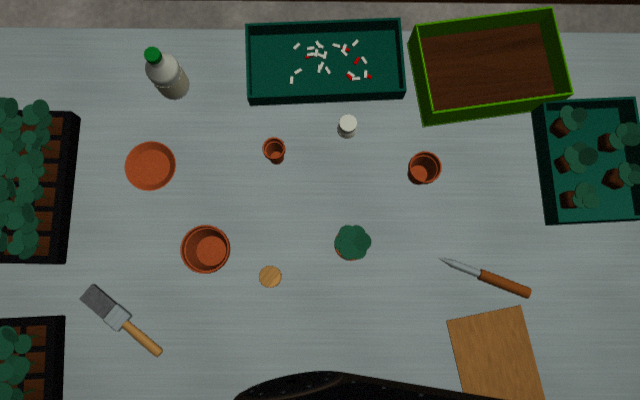

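View pics/side0.png

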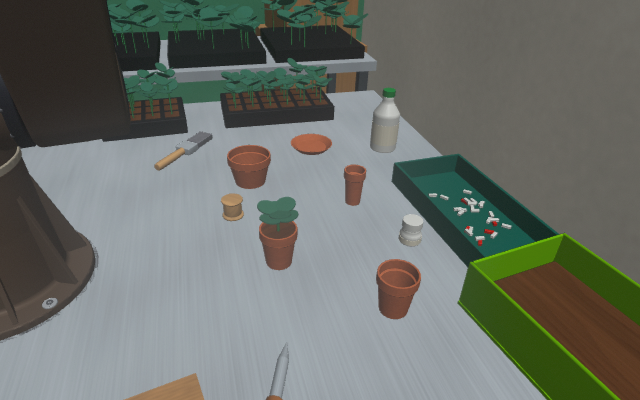

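The top view shows the large pot at (205,249), small at (274,150), medium at (424,168), and the planted pot at (352,242). The orange saucer at (150,166) is a decoy. The side view agrees, with all pots upright. Next I fit pot silhouettes in both views.

```bash
cat > h.py <<'E'
import cv2,numpy as np
from scipy.optimize import minimize
from bench import bot,capture,camera_info
P={'large':(.096,.068,.070),'medium':(.066,.046,.076),'small':(.046,.032,.080)}
def proj(n,X):
    c=camera_info(n);p=np.c_[X,np.ones(len(X))]@np.array(c['view']).T
    return np.c_[c['cx']+c['fx']*p[:,0]/-p[:,2],c['cy']-c['fy']*p[:,1]/-p[:,2]]
def back(n,u,v,z):
    c=camera_info(n);V=np.array(c['view']);R=V[:3,:3];o=-R.T@V[:3,3]
    d=R.T@np.array([(u-c['cx'])/c['fx'],-(v-c['cy'])/c['fy'],-1]);return (o+d*(z-o[2])/d[2])[:2]
def model(k,x,y,z0=0):
    D,B,H=P[k];a=np.linspace(0,2*np.pi,60);c=np.c_[np.cos(a),np.sin(a)]
    return np.vstack([np.c_[c*d/2+[x,y],np.full(60,z+z0)] for d,z in((D,H),(D,H-.018),(B,0))])
def mask(im):
    h=cv2.cvtColor(im,cv2.COLOR_RGB2HSV);return cv2.inRange(h,(0,90,40),(14,255,255))
def fit(k,ims,x0):
    def cost(p):
        e=0
        for n,m in ims.items():
            q=np.zeros((1600,2560),np.uint8);cv2.fillConvexPoly(q,cv2.convexHull((proj(n,model(k,*p))*4).astype(np.float32)).astype(np.int32),255)
            q=cv2.resize(q,(640,400),interpolation=cv2.INTER_AREA)/255.
            e+=np.abs(q-m/255.).sum()/q.sum()
        return e
    r=minimize(cost,x0,method='Nelder-Mead',options=dict(initial_simplex=np.array(x0)+np.array([[0,0],[.01,0],[0,.01]]),xatol=2e-4))
    return r.x,r.fun
def comp(m,u,v):
    m=cv2.morphologyEx(m,cv2.MORPH_CLOSE,np.ones((5,5)));n,l=cv2.connectedComponents(m)
    w=l[v-6:v+7,u-6:u+7];i=np.bincount(w[w>0]).argmax();return (l==i).astype(np.uint8)*255
E
python3 - <<'E'
from h import *
T=mask(cv2.imread('pics/top0.png')[:,:,::-1]);S=mask(cv2.imread('pics/side0.png')[:,:,::-1])
for k,t,s in(('large',(205,249),(249,165)),('medium',(424,168),(396,290)),('small',(274,150),(354,185))):
    x0=back('top',*t,P[k][2]*.7);a=comp(T,*t);b=comp(S,*s)
    print(k,x0,fit(k,{'top':a},x0),fit(k,{'side':b},x0),fit(k,{'top':a,'side':b},x0))
print('planted',back('top',352,243,.11),back('side',279,228,.076),'saucer',back('top',150,166,.01),'bottlecap',back('top',347,122,.04),'spool',back('top',270,276,.03),'bottle',back('top',153,54,.15))
E
```

```text
large [0.44473356 0.22963877] (array([0.44362026, 0.22602284]), np.float64(0.034573894713308156)) (array([0.4462794 , 0.22926302]), np.float64(0.11802694076926536)) (array([0.44424743, 0.22626228]), np.float64(0.1622878527408287))
medium [ 0.61286268 -0.21650146] (array([ 0.6108083 , -0.21524477]), np.float64(0.13813711332054288)) (array([ 0.61257536, -0.21250158]), np.float64(0.12743144992450292)) (array([ 0.61114294, -0.21475214]), np.float64(0.2845886300520145))
small [0.64857019 0.09429588] (array([0.64676374, 0.09287592]), np.float64(0.07744357961434661)) (array([0.65008323, 0.09562304]), np.float64(0.22852599712558735)) (array([0.64728411, 0.09315227]), np.float64(0.3216374716478875))
planted [ 0.45318148 -0.06139636] [ 0.45769142 -0.06160464] saucer [0.6237493  0.36248831] bottlecap [ 0.71511166 -0.05831142] spool [0.39151301 0.09991713] bottle [0.81283188 0.32270899]
```

Emit:
apply_moves:
  moves: "5 -2.8 0 0 -1;5 -2.8 0 0 -1;5 -2.8 0 0 -1;5 -2.8 0 0 -1;5 -2.8 0 0 -1;5 -2.8 0 0 -1;5 -2.8 0 0 -1;5 -2.8 0 0 -1;5 -2.8 0 0 -1;5 -2.8 0 0 -1"
  grip_force: 25

```text
t: 1.35
position: [0.571, -0.2477, 0.1931]
tool_rot: [[0.975, 0.223, -0.0], [0.223, -0.975, 0.0], [-0.0, -0.0, -1.0]]
wrist_force: [1.0, -1.0, -0.6]
width: 0.0856
grasp_force: 0.0
```

Emit:
apply_moves:
  moves: "2.3 -1.2 0 0 -1;2.3 -1.2 0 0 -1;0 0 0 0 -1;0 0 0 0 -1"

```text
t: 1.85
position: [0.6089, -0.2159, 0.1931]
tool_rot: [[0.975, 0.223, -0.001], [0.223, -0.975, 0.0], [-0.001, -0.0, -1.0]]
wrist_force: [-0.2, -0.3, 0.3]
width: 0.0854
grasp_force: 0.0
```

```bash
cat >> h.py <<'E'
def wproj(X,s):
    c=camera_info('wrist');T=np.array(c['T_tool_cam']);R=np.array(s['tool_rot'])
    t=(X-np.array(s['position']))@R;p=(t-T[:3,3])@T[:3,:3]
    return np.c_[c['cx']+c['fx']*p[:,0]/-p[:,2],c['cy']-c['fy']*p[:,1]/-p[:,2]]
def wshot(k,x,y,name,z0=0):
    s=bot.read_state();im=np.ascontiguousarray(capture('wrist')[:,:,::-1])
    raw=im.copy();q=wproj(model(k,x,y,z0)[:60],s)
    cv2.polylines(im,[np.int32(q*8)],True,(0,255,0),1,cv2.LINE_AA,3);cv2.imwrite(f'pics/{name}.png',im);print(s['t'],s['position'],s['width']);return raw,s
E
python3 -c "
from h import *
wshot('medium',.6115,-.2145,'w1')"
```

```text
1.85 [ 0.60890179 -0.2159413   0.19308608] 0.08543210930386187
```

View pics/w1.png

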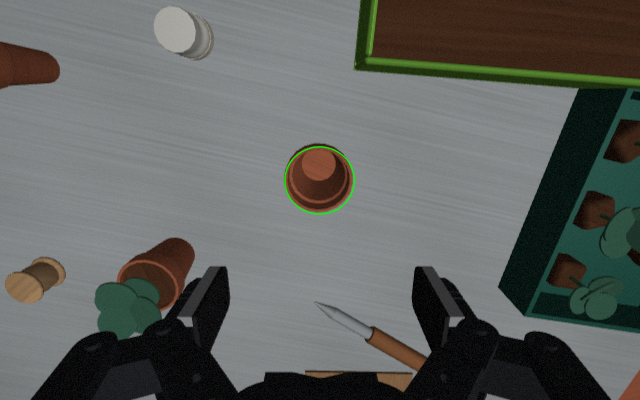

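The rim overlay matches the medium pot's rim at (319,180) to within 1–2 px. I'll nudge x slightly and descend.

Emit:
apply_moves:
  moves: "0.4 -0.1 4 0 -1;0 0 4 0 -1;0 0 4 0 -1;0 0 3 0 -1;0 0 0 0 -1;0 0 0 0 1;0 0 0 0 1;0 0 0 0 1;0 0 0 0 1;0 0 0 0 1"
  grip_force: 25

```text
t: 3.15
position: [0.6132, -0.2137, 0.0435]
tool_rot: [[0.975, 0.223, 0.0], [0.223, -0.975, -0.0], [0.0, 0.0, -1.0]]
wrist_force: [0.2, -0.1, 0.7]
width: 0.0004
grasp_force: 0.0
```

Run:
```python
from h import *
a=capture('top');b=capture('side')
o=np.hstack([a[80:320,130:530],b[60:300,200:600]]);cv2.imwrite('pics/c1.png',o[:,:,::-1])
```

```text
(no output)
```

View pics/c1.png

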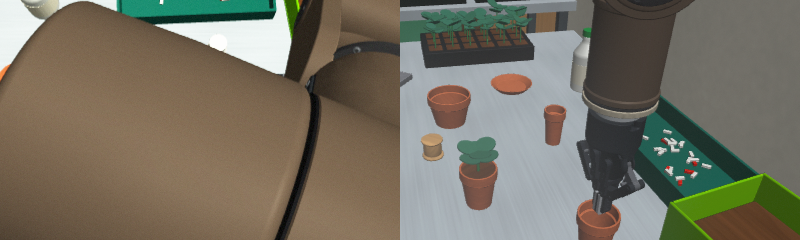

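Run:
```python
from h import *
s=bot.read_state();print(s['position'],s['width'])
b=capture('side');p=np.array(s['position']);print(proj('side',p[None]),proj('top',p[None]))
h=cv2.polylines(b[:,:,::-1].copy(),[np.int32(proj('side',model('medium',.6115,-.2145)[i:i+60])) for i in(0,120)],True,(0,255,0),1)
h=cv2.circle(h,tuple(np.int32(proj('side',p[None])[0])),2,(255,0,0),-1)
cv2.imwrite('pics/c2.png',cv2.resize(h[190:340,300:500],None,fx=4,fy=4))
```

```text
[ 0.61309842 -0.21367456  0.04334162] 0.00011086705145804253
[[397.05683657 289.14271013]] [[421.6150324  168.92399564]]
```

View pics/c2.png

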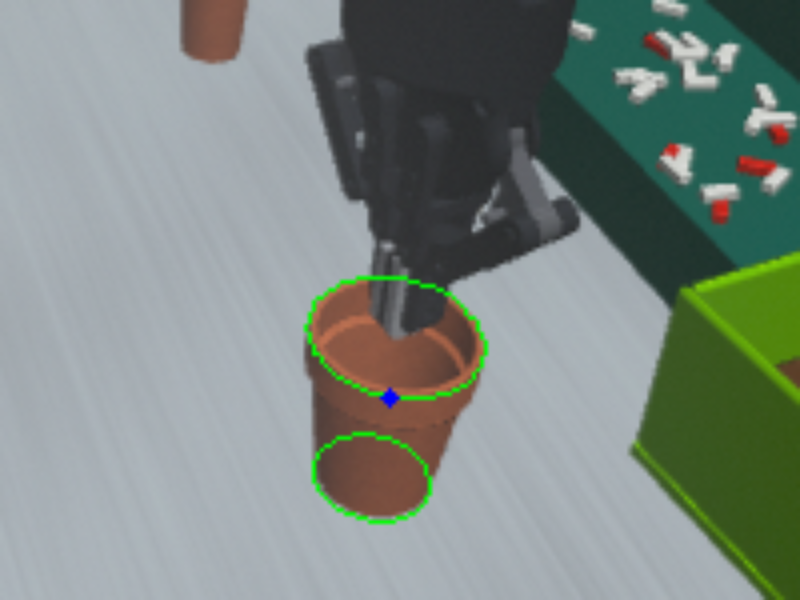

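The fingers shut above the pot. The visible tip at full-image pixel (400,274) is about 15 px above the projected TCP at (397,289), and the pot hasn't moved. I'll check how high the tips really are.

Run:
```python
from h import *
s=bot.read_state();p=np.array(s['position']);R=np.array(s['tool_rot'])
for dz in(0,.01,.02,.03,.04):print(dz,proj('side',(p+[0,0,dz])[None]))
for z in(0,-.013,-.03,-.045):
    print('open tips wrist',z,wproj(np.array([p+R@[0,y,z] for y in(-.0425,.0425)]),s).round(),'shut',wproj((p+R@[0,0,z])[None],s).round())
im=capture('wrist');cv2.imwrite('pics/w2.png',im[:,:,::-1])
```

```text
0 [[397.07124092 289.16382003]]
0.01 [[397.87732517 284.43334157]]
0.02 [[398.69610155 279.6283798 ]]
0.03 [[399.52787219 274.74716161]]
0.04 [[400.37294891 269.78785714]]
open tips wrist 0 [[251. 237.]
 [389. 237.]] shut [[320. 237.]]
open tips wrist -0.013 [[246. 246.]
 [394. 246.]] shut [[320. 246.]]
open tips wrist -0.03 [[239. 261.]
 [401. 261.]] shut [[320. 261.]]
open tips wrist -0.045 [[232. 277.]
 [408. 277.]] shut [[320. 277.]]
```

View pics/w2.png

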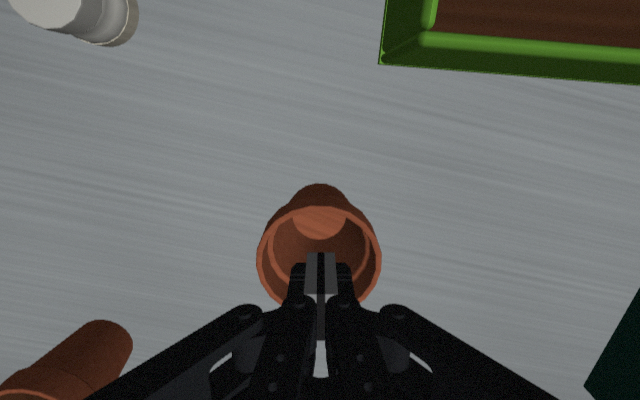

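The tips sit about 28 mm behind the reported TCP: shut tips show at row 253 in the wrist view, and the side view agrees. Everything must therefore go about 28 mm lower. I'll raise, reopen, and go down to a reported z of about 0.014.

Emit:
apply_moves:
  moves: "0 0 -4 0 1;0 0 0 0 -1;0 0 0 0 -1;0 0 0 0 -1;0 0 0 0 -1;0 0 0 0 -1;0 0 2.5 0 -1;0 0 2.5 0 -1;0 0 1.9 0 -1;0 0 0 0 -1"

```text
t: 4.6
position: [0.6121, -0.2133, 0.0129]
tool_rot: [[0.975, 0.223, -0.002], [0.223, -0.975, 0.001], [-0.002, -0.001, -1.0]]
wrist_force: [-0.3, 0.2, -0.0]
width: 0.0858
grasp_force: 0.0
```

Emit:
apply_moves:
  moves: "0 0 0 0 1;0 0 0 0 1;0 0 0 0 1;0 0 0 0 1;0 0 0 0 1"

```text
t: 5.22
position: [0.6139, -0.2139, 0.0156]
tool_rot: [[0.975, 0.223, 0.002], [0.223, -0.975, -0.001], [0.002, 0.001, -1.0]]
wrist_force: [-1.5, 2.5, 6.7]
width: 0.0644
grasp_force: 27.0
```

Run:
```python
from h import *
b=capture('side');s=bot.read_state();print(s['position'],s['width'],proj('side',np.array(s['position'])[None]))
cv2.imwrite('pics/c3.png',cv2.resize(b[190:340,300:500,::-1],None,fx=4,fy=4))
```

```text
[ 0.61389094 -0.21385961  0.01561507] 0.06410317782741234 [[395.39723993 301.88184152]]
```

View pics/c3.png

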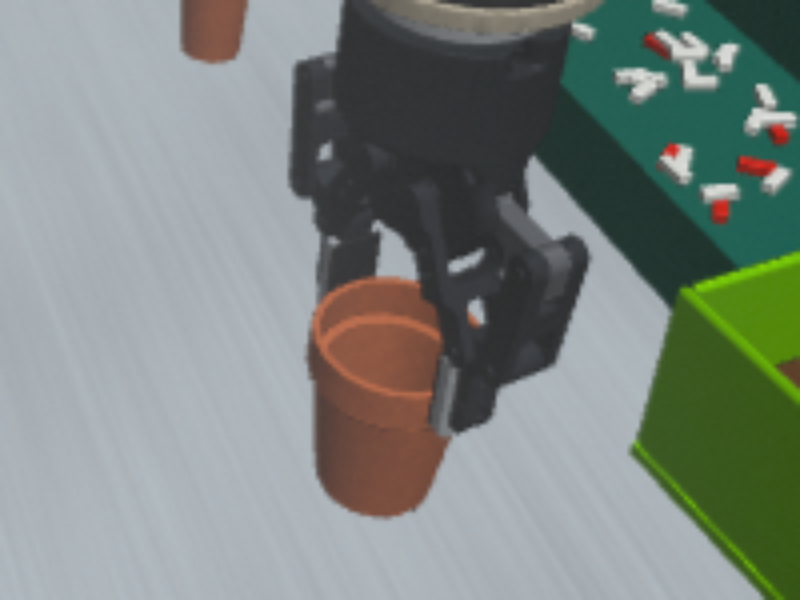

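The fingers hold the collar, with the tips right at its lower edge (row ~430 in the crop). Now lift and carry.

Emit:
apply_moves:
  moves: "0 0 -1.5 0 1;0 0 -3 0 1;0 0 -4 0 1;0 0 -4 0 1;0 0 -2.5 0 1;-0.3 -2 0 0 1;-0.6 -4 0 0 1;-0.7 -5 0 0 1;-0.7 -5 0 0 1;-0.7 -5 0 0 1"

```text
t: 6.52
position: [0.5352, -0.0137, 0.164]
tool_rot: [[0.975, 0.223, -0.001], [0.223, -0.975, 0.0], [-0.001, -0.0, -1.0]]
wrist_force: [0.6, 0.7, 0.0]
width: 0.0641
grasp_force: 27.8
```

Emit:
apply_moves:
  moves: "-0.7 -5 0 0 1;-0.7 -5 0 0 1;-0.7 -5 0 0 1;-0.7 -5 0 0 1;-0.6 -3.5 0 0 1;-0.3 -1.5 0 0 1;0 -0.5 0 0 1;0 0 0 0 1;0 0 0 0 1"

```text
t: 7.65
position: [0.4444, 0.2238, 0.1642]
tool_rot: [[0.975, 0.222, -0.0], [0.222, -0.975, -0.0], [-0.0, 0.0, -1.0]]
wrist_force: [-0.8, -0.0, -0.1]
width: 0.0641
grasp_force: 27.9
```

Emit:
apply_moves:
  moves: "0.1 -0.3 3 0 1;0 0 4 0 1;0 0 3.5 0 1;0 0 2 0 1;0 0 0 0 1;0 0 0 0 1"

```text
t: 8.4
position: [0.445, 0.2276, 0.04]
tool_rot: [[0.975, 0.222, 0.001], [0.222, -0.975, 0.0], [0.001, -0.0, -1.0]]
wrist_force: [-0.4, 0.3, 0.6]
width: 0.0642
grasp_force: 28.0
```

Run:
```python
from h import *
b=capture('side');s=bot.read_state();p=s['position'];print(p,s['width'])
h=cv2.polylines(b[:,:,::-1].copy(),[np.int32(proj('side',model(k,x,y,z)[i:i+60])) for k,x,y,z in(('large',.4445,.227,0),('medium',p[0]-.0015,p[1],p[2]-.0145)) for i in(0,120)],True,(0,255,0),1)
cv2.imwrite('pics/c4.png',cv2.resize(h[80:230,160:360],None,fx=4,fy=4))
```

```text
[0.44524419 0.22780489 0.0402243 ] 0.06381925086699715
```

View pics/c4.png

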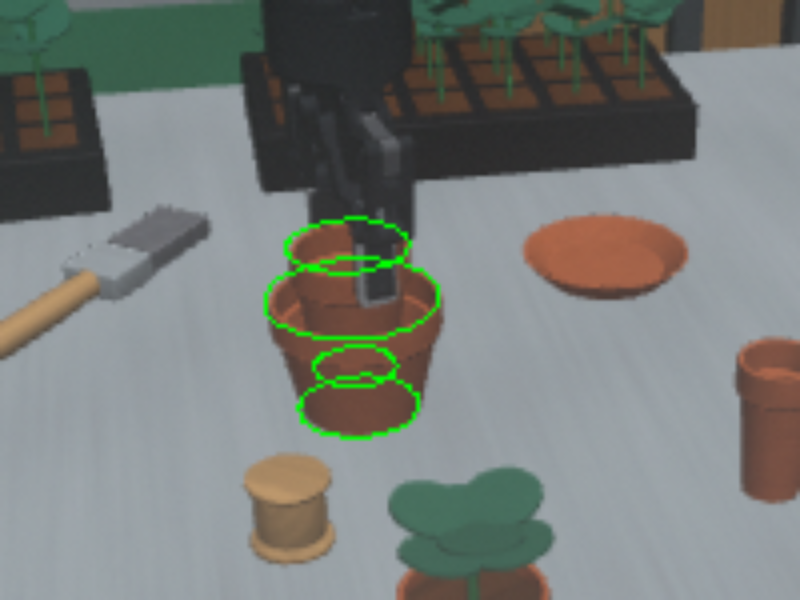

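The medium pot hangs centred in the large mouth, tips just above the large rim. Release and retract.

Emit:
apply_moves:
  moves: "0 0 0.2 0 1;0 0 0 0 -1;0 0 0 0 -1;0 0 0 0 -1;0 0 0 0 -1;0 0 -2 0 -1;0 0 -4 0 -1;0 0 -5 0 -1;0 0 -4 0 -1;0 0 0 0 -1"

```text
t: 9.7
position: [0.4462, 0.2286, 0.1902]
tool_rot: [[0.975, 0.223, 0.005], [0.223, -0.975, 0.002], [0.005, -0.001, -1.0]]
wrist_force: [0.3, -0.8, -0.4]
width: 0.0857
grasp_force: 0.0
```

Emit:
apply_moves:
  moves: "2 2 0 0 -1;3.8 4 0 0 -1;4.3 4.5 0 0 -1;3.8 4 0 0 -1;2.2 2.6 0 0 -1;0.5 0.5 0 0 -1;0 0 0 0 -1;0 0 0 0 -1"

```text
t: 10.7
position: [0.6444, 0.094, 0.1869]
tool_rot: [[0.975, 0.224, -0.001], [0.224, -0.975, 0.0], [-0.001, -0.0, -1.0]]
wrist_force: [0.5, -0.2, -0.4]
width: 0.0854
grasp_force: 0.0
```

Run:
```python
from h import *
raw,s=wshot('small',.6475,.0935,'w3')
w=cv2.imread('pics/w3.png')
b=capture('side')
h=cv2.polylines(b[:,:,::-1].copy(),[np.int32(proj('side',model(k,x,y,z)[0:60])) for k,x,y,z in(('large',.4445,.227,0),('medium',.4445,.227,.004))],True,(0,255,0),1)
c=cv2.resize(h[110:210,200:300],None,fx=4,fy=4)
cv2.imwrite('pics/w4.png',np.hstack([w[:,120:520],c]))
```

```text
10.7 [0.6443858  0.09397052 0.1869468 ] 0.08544333030696634
```

View pics/w4.png

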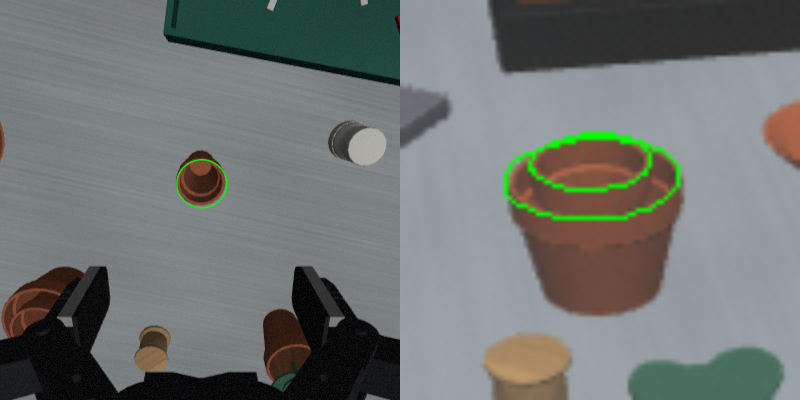

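The nest is good: the medium pot's rim matches the seated overlay. The small pot's overlay matches too, at crop (201,184). Grasp the small pot.

Emit:
apply_moves:
  moves: "0.4 0.1 4 0 -1;0 0 5 0 -1;0 0 4 0 -1;0 0 3 0 -1;0 0 0 0 -1;0 0 0 0 1;0 0 0 0 1;0 0 0 0 1;0 0 0 0 1;0 0 0 0 1"

```text
t: 12.05
position: [0.6509, 0.0934, 0.0291]
tool_rot: [[0.975, 0.223, 0.003], [0.223, -0.975, 0.0], [0.003, 0.0, -1.0]]
wrist_force: [-0.8, 1.4, 9.1]
width: 0.0439
grasp_force: 24.3
```

Emit:
apply_moves:
  moves: "0 0 -2 0 1;0 0 -4 0 1;0 0 -5 0 1;0 0 -4.5 0 1;-2 -2 0 0 1;-3.7 -4 0 0 1;-4.2 -4.5 0 0 1;-3.8 -4 0 0 1;-2.2 -2.5 0 0 1;-0.6 -0.5 0 0 1"

```text
t: 13.3
position: [0.4485, 0.228, 0.1839]
tool_rot: [[0.974, 0.225, 0.001], [0.225, -0.974, 0.001], [0.001, -0.0, -1.0]]
wrist_force: [0.6, 0.8, -0.5]
width: 0.0438
grasp_force: 25.7
```

Emit:
apply_moves:
  moves: "0 0 0 0 1;0 0 0 0 1"

```text
t: 13.55
position: [0.4508, 0.2266, 0.1827]
tool_rot: [[0.975, 0.222, 0.001], [0.222, -0.975, 0.0], [0.001, -0.0, -1.0]]
wrist_force: [0.2, 0.9, -0.8]
width: 0.0438
grasp_force: 25.7
```

Emit:
apply_moves:
  moves: "-0.3 0 3 0 1;0 0 4 0 1;0 0 3 0 1;0 0 1.5 0 1;0 0 1.3 0 1;0 0 0 0 1;0 0 0 0 1"

```text
t: 14.42
position: [0.4474, 0.2265, 0.055]
tool_rot: [[0.975, 0.223, 0.001], [0.223, -0.975, 0.0], [0.001, -0.0, -1.0]]
wrist_force: [0.0, -0.3, -0.2]
width: 0.0437
grasp_force: 25.7
```

Run:
```python
from h import *
b=capture('side');s=bot.read_state();p=s['position'];print(p,s['wrist_force'])
h=cv2.polylines(b[:,:,::-1].copy(),[np.int32(proj('side',model(k,x,y,z)[:60])) for k,x,y,z in(('large',.4445,.227,0),('medium',.4445,.227,.004),('small',p[0]-.0025,p[1],p[2]-.029))],True,(0,255,0),1)
cv2.imwrite('pics/c5.png',cv2.resize(h[80:230,160:360],None,fx=4,fy=4))
```

```text
[0.44742328 0.22656711 0.05508902] [ 0.10704179 -0.05599336 -0.04273648]
```

View pics/c5.png

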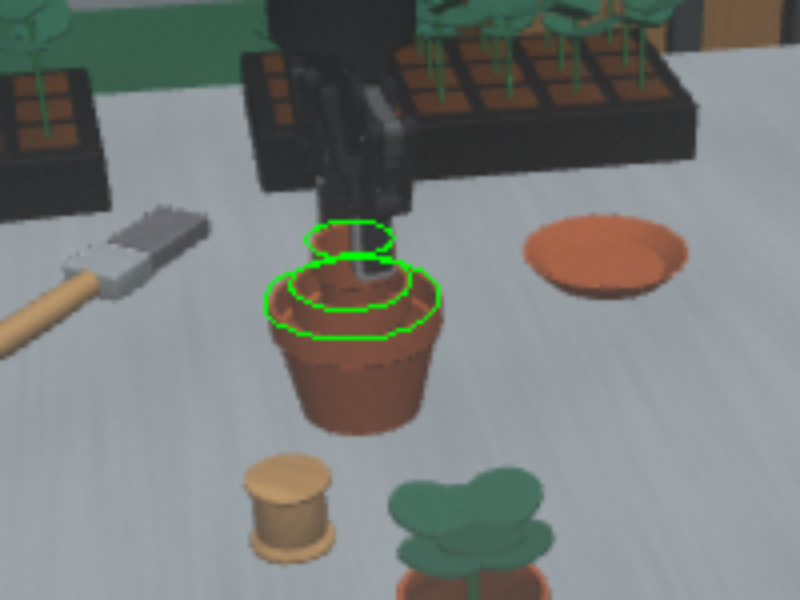

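The small pot hangs inside the medium pot, centred, with no contact force and the tips just over the medium's rim. Release and retreat.

Emit:
apply_moves:
  moves: "0 0 0 0 -1;0 0 0 0 -1;0 0 0 0 -1;0 0 0 0 -1;0 0 -2 0 -1;0 0 -4 0 -1;0 0 -5 0 -1;0 0 -4 0 -1;2 4 0 0 -1;3 5 0 0 -1"

```text
t: 15.72
position: [0.5161, 0.1495, 0.2052]
tool_rot: [[0.974, 0.225, 0.001], [0.225, -0.974, 0.0], [0.001, -0.0, -1.0]]
wrist_force: [1.5, -0.1, 0.4]
width: 0.0853
grasp_force: 0.0
```

Emit:
apply_moves:
  moves: "3 5 0 0 -1;2 3 0 0 -1;0 0 0 0 -1;0 0 0 0 -1"

```text
t: 16.23
position: [0.5815, 0.0831, 0.204]
tool_rot: [[0.975, 0.223, -0.001], [0.223, -0.975, 0.0], [-0.001, -0.0, -1.0]]
wrist_force: [0.2, -0.3, -0.8]
width: 0.0854
grasp_force: 0.0
```

Run:
```python
from h import *
b=capture('side');m=comp(mask(b),249,160)
ring=lambda k,z,hull=0:cv2.convexHull(proj('side',model(k,.4445,.227,z)).astype(np.float32)).astype(np.int32)
q=np.zeros((400,640),np.uint8)
for k,z in(('large',0),('medium',.004),('small',.008)):cv2.fillConvexPoly(q,ring(k,z),255)
for n,a in(('seen',m),('predicted seated',q)):print(n,cv2.boundingRect(a),(a>0).sum())
print('IoU',((m>0)&(q>0)).sum()/((m>0)|(q>0)).sum())
for r in range(125,146,2):print(r,[(np.flatnonzero(a[r]).min(),np.flatnonzero(a[r]).max()) if a[r].any() else None for a in(m,q)])
```

```text
seen (227, 143, 43, 46) 1430
predicted seated (226, 142, 45, 48) 1671
IoU 0.8557749850388988
125 [None, None]
127 [None, None]
129 [None, None]
131 [None, None]
133 [None, None]
135 [None, None]
137 [None, None]
139 [None, None]
141 [None, None]
143 [(np.int64(244), np.int64(254)), (np.int64(241), np.int64(255))]
145 [(np.int64(239), np.int64(257)), (np.int64(237), np.int64(260))]
```

Run:
```python
from h import *
import itertools
G={}
for n in('side','top'):
    g=cv2.GaussianBlur(cv2.cvtColor(capture(n),cv2.COLOR_RGB2GRAY),(0,0),.7).astype(np.float32)
    G[n]=np.hypot(cv2.Sobel(g,5,1,0),cv2.Sobel(g,5,0,1))
def sc(k,x,y,z,n):
    q=proj(n,model(k,x,y,z)[:60]).astype(np.float32);return cv2.remap(G[n],q[:,:1],q[:,1:],1).mean()
for k in('medium','small'):
  for ns in(('side',),('top',),('side','top')):
    L=[(sum(sc(k,x,y,z,n) for n in ns),x,y,z) for x,y,z in itertools.product(np.arange(.430,.460,.002),np.arange(.213,.243,.002),np.arange(0,.036,.003))]
    L.sort(reverse=True);print(k,ns,np.round(L[:4],3).tolist())
t=capture('top');print(t[249,190:222:4].tolist())
```

```text
medium ('side',) [[103.044, 0.448, 0.239, 0.0], [102.394, 0.448, 0.233, 0.003], [102.016, 0.448, 0.241, 0.0], [101.269, 0.448, 0.235, 0.003]]Traceback (most recent call last):
  File "<stdin>", line 11, in <module>
  File "<stdin>", line 11, in <genexpr>
  File "<stdin>", line 8, in sc
  File "h.py", line 6, in proj
    c=camera_info(n);p=np.c_[X,np.ones(len(X))]@np.array(c['view']).T
ValueError: time passes only in moves, steps and waits
```

```bash
sed -i 's/^def proj/import functools\ncamera_info=functools.lru_cache(camera_info)\ndef proj/' h.py
python3 - <<'E'
from h import *
import itertools
G={};I={}
for n in('side','top'):
    I[n]=capture(n);g=cv2.GaussianBlur(cv2.cvtColor(I[n],cv2.COLOR_RGB2GRAY),(0,0),.7).astype(np.float32)
    G[n]=np.hypot(cv2.Sobel(g,5,1,0),cv2.Sobel(g,5,0,1))
def sc(k,x,y,z,n):
    q=proj(n,model(k,x,y,z)[:60]).astype(np.float32);return cv2.remap(G[n],q[:,:1],q[:,1:],1).mean()
for k in('medium','small'):
  for ns in(('side',),('top',),('side','top')):
    L=[(sum(sc(k,x,y,z,n) for n in ns),x,y,z) for x,y,z in itertools.product(np.arange(.430,.460,.002),np.arange(.213,.243,.002),np.arange(0,.036,.003))]
    L.sort(reverse=True);print(k,ns,np.round(L[:3],3).tolist())
print('top large centre visible (red channel)',I['top'][245,180:232:4,0].tolist(),bot.read_state()['t'])
E
```

```text
medium ('side',) [[103.727, 0.448, 0.239, 0.0], [102.981, 0.448, 0.233, 0.003], [102.805, 0.448, 0.241, 0.0]]
medium ('top',) [[23.111, 0.46, 0.213, 0.03], [22.982, 0.46, 0.213, 0.033], [22.798, 0.46, 0.213, 0.027]]
medium ('side', 'top') [[115.421, 0.45, 0.239, 0.0], [114.571, 0.45, 0.241, 0.0], [114.207, 0.448, 0.239, 0.0]]
small ('side',) [[118.0, 0.444, 0.213, 0.015], [117.883, 0.444, 0.219, 0.012], [117.828, 0.446, 0.231, 0.006]]
small ('top',) [[20.186, 0.46, 0.241, 0.009], [20.07, 0.458, 0.237, 0.027], [20.048, 0.458, 0.241, 0.021]]
small ('side', 'top') [[122.552, 0.444, 0.219, 0.012], [122.491, 0.446, 0.231, 0.006], [122.432, 0.444, 0.213, 0.015]]
top large centre visible (red channel) [73, 76, 76, 76, 78, 75, 82, 81, 79, 81, 83, 85, 83] 16.475
```

```bash
python3 -c "
from bench import job
print(job.sign_off())"
```

```text
the job is handed in; nothing more can be done
None
```

I nested the medium pot in the large one and the small pot in the medium one, let all three go without touching the seedling pot, and handed the job in at about 16.5 s; the final side-view check agrees with all three being seated upright, but the arm blocked the top view and no verdict came back.

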